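# Face the microphone-cover tin to the front and bolt it

### The job

The blue tin on the swivel stand is turned the wrong way. Press a fingertip gently on the edge of its lid and roll the tin round until its yellow label faces the stand's front, where the red-handled bolt is; then slide the bolt fully home into the notch under the label so the tin stays that way. Never force the bolt against the tin, tip the tin, or disturb the other things on the desk.

Things in the scene. Friction and masses are not known exactly. Their poses are not given: they have to be found in the camera images.
- stand: Black swivel stand fixed to the desk, 150 x 150 mm, 18 mm high, with a 60 mm wide, 80 mm long tongue at its front that carries the bolt and ends in a small yellow mark. Origin: centre of its square's underside, under the swivel axis. Its front is its own -x side; z up.
- swivel (a point): Point on the swivel axis at the top of the round aluminium plate that the tin stands on, 20 mm above the desk. The plate turns without end either way about the stand's z axis against a small steady friction (0.10 N m): a fingertip pressing the edge of the tin's lid with about 8 to 14 N and moved round in an arc drags tin and plate along, sometimes slipping.
- tin_center (a point): Centre (half-way up) of the blue tin: 96 mm diameter, 60 mm tall, lid 100 mm diameter with a flat top 30 mm above this point at its middle but pressed on askew: its edge is up to 4 mm higher on one side and lower on the other. 0.35 kg, loose on the plate over a low spigot that centres it to 1.5 mm. Too wide to grasp. Pressing it harder than 20 N harms it. -x axis points to the label, z up.
- tin_label (a point): Centre of the yellow label on the tin's side wall, 48 mm out from the tin's axis, 6 mm above tin_center. The label is 45 mm wide, with a yellow tab 14 mm wide running over the lid edge onto the lid top, visible from above. Under it, the tin's foot has its only notch, 15 mm wide and 20 mm high.
- bolt (a joint): Position of the steel bolt at the stand's front, in m: 0 = drawn out, 0.026 = fully home. It slides along the stand's +x axis, towards the swivel axis, with about 2 N of friction. Its tip is 10 mm wide with a round nose and reaches the tin's wall at about 0.016; it goes farther only into the notch, and its nose centres a tin that is a few degrees off.
- bolt_grip (a point): Centre of the bolt's red handle: 14 mm along the slide, 34 mm across, 16 mm high, its top 66 mm above the desk; a thin post joins it to the bolt. It lies 115 mm in front of the swivel axis when the bolt is fully out.
- spare: Grey spare tin with white lid and green label, 96 mm diameter, 60 mm tall, standing on the desk; leave alone. Origin: centre of its underside.
- mug: White mug, 80 mm diameter, 90 mm tall; leave alone. Origin: centre of its underside.
- headset: Black headphones lying flat, about 190 x 165 mm, 28 mm high; leave alone. Origin: on the desk between the ear cups.
- tapes: Stack of three cassette cases, 75 x 115 x 48 mm; leave alone. Origin: centre of its underside.
- remote: Grey remote control, 160 x 48 x 18 mm, lying flat; leave alone. Origin: centre of its underside.
Mind the look-alikes: they are no part of the job. What is meant by the part that bears tin_center is not black or brown, and is the larger of those in its own colour.

How it is judged (in metres and radians):
On the way:
1. the label has been rolled round to the front (within about 10 degrees) while the bolt is still out of the notch (x of tin_label in the frame of stand below -0.04 m and y of tin_label in the frame of stand between -0.0085 and 0.0085 m and value of joint bolt below 0.019 m), for 0.2 s.
At the end, for the whole second after the job is handed in: The label faces the stand's front (its centre within 5 mm of the stand's front line), the bolt is home in the notch (joint above 0.0235), and the tin stands flat on the swivel plate over its spigot (x of tin_label in the frame of stand below -0.042 m and y of tin_label in the frame of stand between -0.005 and 0.005 m and value of joint bolt above 0.0235 m and angle between tin_center's own z axis and vertical below 0.05 rad and horizontal distance between tin_center and stand below 0.005 m and z of tin_center in the frame of stand between 0.047 and 0.054 m); the robot touches nothing.
It fails at once if the tin is pressed harder than 22 N by the arm or the gripper's body (contact force between the arm and tin above 22 N).
It fails at once if the tin is pressed harder than 22 N by the fingers (contact force between the fingers and tin above 22 N).
It fails at once if the bolt is forced against the tin (over 15 N) (contact force between bolt and tin above 15 N).
It fails at once if the tin is tipped (angle between tin_center's own z axis and vertical above 0.12 rad).
It fails at once if another thing on the desk is disturbed (moved over 20 mm) (distance of any of spare, mug, headset, tapes, remote from where it was at the start of the episode above 0.02 m).
It also fails if it takes over 72 s, if anything falls off the work surface, if the arm or the gripper's body presses on something with over 40 N, if the wrist force passes 120 N, or if a joint passes its speed limit or range.

### The arm

A 6-joint arm with a two-finger parallel gripper is mounted at the origin on the work surface. World frame = base frame: x ahead of the robot, y to its left, z up, the work surface at z = 0. Lengths are in mm, angles in rad, forces in N, time in s.
With the tool pointing down it reaches from about 350 to 975 mm from the base axis. Payload 7.1 kg.
Tool frame: the origin (TCP) lies between the finger pads; the fingertips stand 17 mm ahead of it and the grasp point (between the pads) lies 2 mm behind it (tip_reach is the y of the fingertips in the tool frame, in mm); y points along the fingers, x is the direction in which the jaws open and shut, and the axes are right-handed (so a half turn about y gives the same grasp; the last joint's range is limited). The gripper opens to 88 mm and grips with 3 to 60 N. Pads are 20 mm wide; open, the fingers measure 115 mm over their backs; the gripper's body (75 mm by 178 mm) begins 61 mm behind the grasp point.
Start: joints at [-1.155, 0.423, 1.63, -0, 1.089, -0.019], TCP at [263.283, -566.822, 239.675] pointing down, gripper open.
Joint ranges: [-3, 3], [-0.9, 2.11], [0.09, 2.58], [-1.31, 4.45], [0.11, 2.69], [-2.54, 2.54]. Speed limits (rad/s): [2.39, 2.39, 3.01, 3.14, 3.14, 3.14].

### API

Orientations are given as a rotation vector (axis times angle).
In Python, from workcell import get_obs, get_image, camera_model, close_job, silhouettes, tip_of, tip_reach gives the robot as it stands. The module is installed in compiled form; this text tells all that it offers.
- The arm moves only by the tool arm_command, never from a script. Its argument "targets" is a list of rows, each a list of 4 numbers: the shift along the tool's x, y, z in mm, then the turn about the tool's y in rad. A call has 1 to 20 rows; each row shifts and turns the commanded pose from where the row before left it, along the tool's axes as they then stand; what a row does not reach is not made up. A row lasts 1/12 s, in which the tool goes at most 41.7 mm and 7.16 degrees, less where a joint would pass 70% of its speed; a pose out of reach is approached as far as the arm can. A call is refused whole if a number of a shift passes 41.7 or a number of a turn 0.125, either way. A call with a gripper value outside its range is refused whole. "gripper" is the opening in per cent of the stroke, from 0 (shut) to 100 (fully open), set as the call begins (left out, the last holds). The fingers move at their own pace and stop on an object; the grip force is fixed at half the most. Time passes only in rows, so rows that do not move let the fingers close. It gives the time, the measured TCP pose, the force and the opening at its end, in the units of the state.
- get_obs(): the state, without advancing time (a new reading comes with each control period).
- get_image(name): name is "side" or "top" or "wrist"; returns the picture (480x640x3 uint8, blue, green, red); there is no depth.
- camera_model(name): a dict with "mtx" (3x3 intrinsics, pixels), "dist" ([k1, k2, p1, p2, k3] as OpenCV has them; the pictures are not rectified), "position" and "orientation" of the camera in the world. Camera axes: x right, y up, looking along -z (the intrinsics and any distortion apply to the point x, -y, -z); pixel columns grow to the right and rows downward; lengths in mm; the calibration is good to about 2 mm. A picture is of the moment at which its call begins: read the wrist's pose just before it. camera_model takes no time and is no camera call; for the wrist camera it gives the pose at the moment of the call.
- close_job(): hands the job in, once; it reports no verdict.
Trained networks look in the newest picture that a camera, given by its name, has taken for a name from the list of things; names that differ only in an ending like _2 or _b are one class to them, and where a whole thing is asked for, a point or a joint stands for the part that bears it (a point fixed in the world has none). Each returns a list of dicts, best first, with "conf" (0 to 1); they miss things now and then, are a little off and sometimes report something else, mostly with a low value. They report only what shows in the picture. A call takes as long as a camera call. They do not tell look-alikes from the thing itself.
- silhouettes(camera, thing): "pixels" (480x640 bool, what is visible of it) and "at" ([column, row] in pixels, amid what is visible of it).
- tip_of(camera, thing): "at" ([column, row] in pixels: a listed point, or the origin of a listed thing).
The state is a dict: "t": time; "qpos": joint angles; "qvel": joint speeds; "joint_torque": joint torques, N m; "ee_pos": TCP position; "orientation": TCP orientation; "ft_force": force on the tool from outside, world axes, zero at the start; "moment": the same for the moment, N m; "width": finger opening in mm.
Only numpy, scipy, OpenCV 4.12 (cv2) and the standard library are available. Lean on these libraries where they do the work, as an engineer would, in place of code of your own. Each camera call takes 0.05 s, during which the arm holds its last target. There are 200 camera calls.

## Working session

There is one attempt and no reset: what is moved stays moved. The work goes in short steps, Python scripts to look and compute and a tool call to move; the robot and the scene stay as the last step left them, time stands still between calls to the robot, and variables do not carry over. Pictures are saved under pics/ and viewed, about 8 in all and at most 12, crops included, and the job is handed in when it is done.

Besides the shell and the picture viewer there is one more tool, called as a command line: name --pt "numbers of a row" for each row, then --argument value for the rest. arm_command: Moves the arm, as the interface text tells. Its arguments: {"type":"object","properties":{"targets":{"type":"array","items":{"type":"array","items":{"type":"number"}}},"gripper":{"type":"number"}},"required":["targets"]}

```bash
mkdir -p pics; cat > h.py <<'E'
import numpy as np,cv2
from scipy.spatial.transform import Rotation as R
from workcell import *
def ray(cam,px,m=None):
    m=m or camera_model(cam)
    u=cv2.undistortPoints(np.array([[px]],float),np.array(m["mtx"]),np.array(m["dist"]))[0,0]
    o=np.array(m["orientation"]); M=R.from_rotvec(o).as_matrix() if o.shape==(3,) else (o if o.shape==(3,3) else R.from_quat(o).as_matrix())
    return np.array(m["position"]),M@np.array([u[0],-u[1],-1])
def onz(cam,px,z,m=None):
    p,d=ray(cam,px,m); return p+d*(z-p[2])/d[2]
E
python3 - <<'E'
from h import *
o=get_obs();print(o)
print(camera_model("top"));print(camera_model("side"))
ims=[]
for c in("top","side"):
    im=get_image(c);cv2.imwrite(f"pics/{c}0.png",im)
    for th in("tin_center","tin_label","bolt_grip","stand","swivel","spare"):
        print(c,th,[(np.round(r["at"],1).tolist(),round(r["conf"],2)) for r in tip_of(c,th)])
E
```

```text
{'t': 0.0, 'qpos': array([-1.15499111e+00,  4.23828570e-01,  1.63069175e+00, -4.40566560e-05,
        1.08862862e+00, -1.89717898e-02]), 'qvel': array([ 3.25093101e-03, -4.34549496e-04, -1.92326163e-03,  9.60537584e-04,
        6.56106316e-04, -6.41462785e-06]), 'joint_torque': array([-1.21758691e-03, -5.44625258e+01, -2.73666233e+01,  6.43436029e-02,
        2.27896805e-02, -1.29309547e-04]), 'ee_pos': array([ 263.06502002, -566.3429777 ,  238.90866604]), 'orientation': array([-1.38322829,  0.88422256, -0.88205979]), 'ft_force': array([-0.41038921, -0.19751113,  0.17166731]), 'moment': array([-0.00465506, -0.00045577,  0.02207299]), 'width': 87.79535229778807}
{'mtx': array([[479.35819803,   0.        , 323.23376918],
       [  0.        , 479.35819803, 240.64209687],
       [  0.        ,   0.        ,   1.        ]]), 'dist': array([-0.11854424,  0.        ,  0.        ,  0.        ,  0.        ]), 'position': array([ 318.75627004,    5.61734299, 1045.54972469]), 'orientation': array([ 0.12565739, -0.16475545, -1.53761351])}
{'mtx': array([[542.1582466 ,   0.        , 319.25219351
[... 384 characters left out ...]
294.0, 155.4], 0.63), ([358.8, 207.3], 0.63), ([377.0, 199.8], 0.55)]
top tin_label [([296.8, 137.9], 0.97), ([356.7, 203.8], 0.8), ([315.0, 250.9], 0.78), ([423.3, 272.6], 0.66)]
top bolt_grip [([377.9, 249.4], 0.8)]
top stand []
top swivel []
top spare [([129.6, 254.9], 0.77)]
side tin_center [([254.9, 242.6], 0.93), ([381.3, 207.0], 0.91), ([318.6, 206.8], 0.77), ([322.3, 257.4], 0.73), ([264.9, 372.1], 0.32)]
side tin_label [([333.7, 253.2], 0.82), ([380.8, 210.8], 0.81), ([317.8, 218.2], 0.78), ([244.6, 235.4], 0.59)]
side bolt_grip [([353.3, 218.7], 0.64), ([187.7, 342.8], 0.3)]
side stand [([318.7, 223.7], 0.85)]
side swivel [([319.8, 220.4], 0.87)]
side spare [([261.0, 370.4], 0.83)]
```

View pics/top0.png

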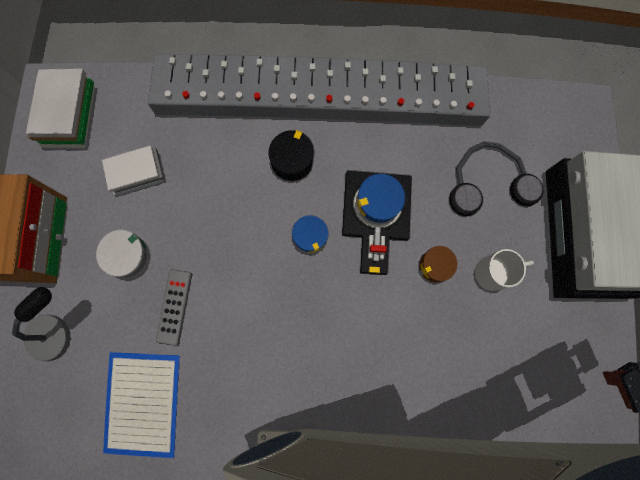

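View pics/side0.png

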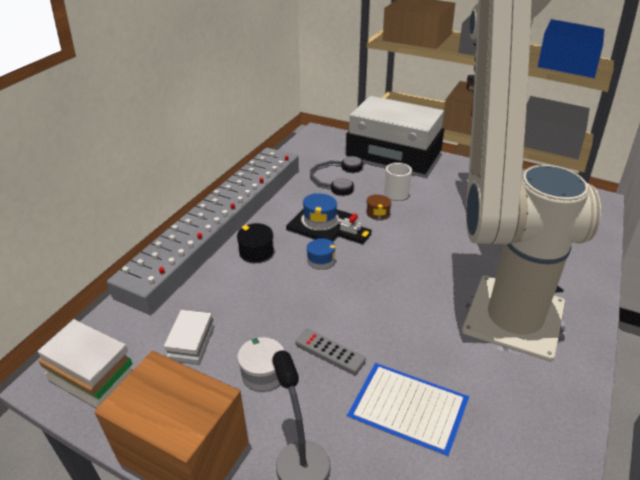

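Candidates: the blue tin on the stand (top 381,198), a small blue tin (310,233), a black tin (291,155) and a brown tin (438,263). I choose the larger blue one, on the stand. I'll check it in a close crop.

```bash
python3 - <<'E'
from h import *
im=cv2.imread("pics/top0.png")
x0,y0=330,155
cv2.imwrite("pics/crop0.png",cv2.resize(im[y0:y0+135,x0:x0+100],None,fx=4.4,fy=4.4,interpolation=cv2.INTER_CUBIC))
for n,p,z in [("mark",(374.3,269.5),18),("handle",(378,249),66),("c1",(345.5,171),18),("c2",(411,173),18),("c3",(410,239),18),("c4",(344,236),18),("lid",(381,197.5),80),("tab",(363,202),80)]:
    print(n,np.round(onz("top",p,z),1))
hsv=cv2.cvtColor(im,cv2.COLOR_BGR2HSV)[y0:y0+135,x0:x0+100]
def cen(mask):
    k,l,s,c=cv2.connectedComponentsWithStats(mask); 
    return [(s[i,4],(c[i]+[x0,y0]).round(1)) for i in range(1,k) if s[i,4]>10]
print("blue",cen(cv2.inRange(hsv,(95,120,50),(125,255,255))));print("yel",cen(cv2.inRange(hsv,(18,120,100),(35,255,255))));
print("red",cen(cv2.inRange(hsv,(0,150,80),(8,255,255))))
m=cv2.inRange(hsv,(95,120,50),(125,255,255));print(cv2.boundingRect(m))
for th in ["headset","mug"]:print(th,[(onz("top",r["at"],0).round(),r["conf"]) for r in tip_of("top",th)])
print(camera_model("wrist"))
E
```

```text
mark [ 451.9 -130.    18. ]
handle [ 488.9 -131.1   66. ]
c1 [673.2 -63.7  18. ]
c2 [ 674.3 -212.6   18. ]
c3 [ 521.7 -208.7   18. ]
c4 [523.9 -62.8  18. ]
lid [ 596.3 -135.1   80. ]
tab [585.2 -97.2  80. ]
blue [(np.int32(1716), array([381.8, 196.9]))]
yel [(np.int32(62), array([362.5, 201.6])), (np.int32(61), array([374.2, 269.2])), (np.int32(29), array([427. , 269.1]))]
red [(np.int32(105), array([378.1, 248.1]))]
(28, 18, 47, 50)
headset [(array([ 633., -412.,    0.]), 0.98)]
mug [(array([ 452., -405.,    0.]), 0.9)]
{'mtx': array([[371.64550863,   0.        , 323.3654103 ],
       [  0.        , 371.64550863, 244.98758061],
       [  0.        ,   0.        ,   1.        ]]), 'dist': array([-0.0254173,  0.       ,  0.       ,  0.       ,  0.       ]), 'position': array([ 324.66297245, -539.24623726,  384.3796593 ]), 'orientation': array([-0.22696771,  0.14552552, -1.12938196])}
```

View pics/crop0.png

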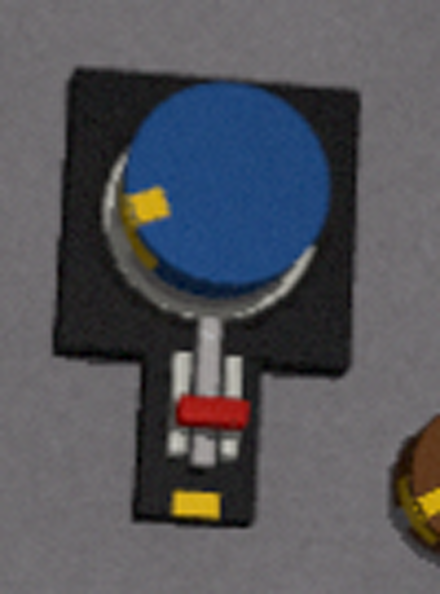

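The crop confirms it: big blue tin on the stand, tab at about (363,202) on the left (world +y), front toward the image bottom with the bolt handle at (378,249). It needs about +72° CCW. The rest of the geometry follows.

```bash
cat >> h.py <<'E'
def tool():
    o=get_obs(); return np.array(o["ee_pos"]),R.from_rotvec(o["orientation"]).as_matrix(),o
def goto(p,yaw=None):
    "tool-frame shift to TCP world p (given current orientation), and turn about tool y so tool x points at world yaw"
    t,M,o=tool(); d=M.T@(np.array(p)-t); 
    s=f"shift {d.round(1)} "
    if yaw is not None:
        x=M[:,0]; a=np.arctan2(x[1],x[0]); s+=f"turn {((-(yaw-a)+np.pi)%(2*np.pi)-np.pi):.3f} (tool y down => neg of world yaw)"
    return s
E
python3 - <<'E'
from h import *
t,M,o=tool();print(M.round(3));m=camera_model("wrist")
print("cam in tool",(M.T@(m["position"]-t)).round(1)); C=R.from_rotvec(m["orientation"]).as_matrix();print((M.T@C).round(2))
print(goto([590,-140,260]))
E
```

```text
[[ 0.421  0.     0.907]
 [-0.907  0.     0.421]
 [-0.    -1.     0.   ]]
cam in tool [   0.8 -144.7   67.3]
[[ 1.   -0.    0.  ]
 [ 0.    0.25 -0.97]
 [ 0.    0.97  0.25]]
shift [-249.5  -20.3  476.1]
```

arm_command --pt "-14.5 2.4 28.4 0" --pt "-14.5 2.4 28.4 0" --pt "-14.5 2.4 28.4 0" --pt "-14.5 2.4 28.4 0" --pt "-14.5 2.4 28.4 0" --pt "-14.5 2.4 28.4 0" --pt "-14.5 2.4 28.4 0" --pt "-14.5 2.4 28.4 0" --pt "-14.5 2.4 28.4 0" --pt "-14.5 2.4 28.4 0" --pt "-14.5 2.4 28.4 0" --pt "-14.5 2.4 28.4 0" --pt "-14.5 2.4 28.4 0" --pt "-14.5 2.4 28.4 0" --pt "-14.5 2.4 28.4 0" --pt "-14.5 2.4 28.4 0" --gripper 0

```text
t: 2.13
ee_pos: [578.5, -163.6, 201.3]
orientation: [-1.384, 0.883, -0.883]
ft_force: [1.4, -0.6, 0.2]
width: 0.4
```

arm_command --pt "0 0 0 -0.1" --pt "0 0 0 -0.1" --pt "0 0 0 -0.1" --pt "0 0 0 -0.1" --pt "0 0 0 -0.1" --pt "0 0 0 0" --pt "0 0 0 0"

```text
t: 2.72
ee_pos: [577.7, -165.0, 201.3]
orientation: [-1.512, 0.5, -0.5]
ft_force: [-0.1, -0.4, 0.2]
width: 0.6
```

```bash
cat > look.py <<'E'
import sys
from h import *
t,M,o=tool();m=camera_model("wrist");im=get_image("wrist");cv2.imwrite(f"pics/{sys.argv[1]}.png",im)
print("t",o["t"],"tcp",t.round(1),"xang",round(np.degrees(np.arctan2(M[1,0],M[0,0])),2),"f",o["ft_force"].round(2),"w",round(o["width"],1),"q6",o["qpos"][5].round(3))
for th,z in (("bolt_grip",58),("tin_center",50),("tin_label",56),("swivel",20),("stand",0)):
    for r in tip_of("wrist",th)[:4]: print(th,np.round(r["at"],1),round(r["conf"],2),onz("wrist",r["at"],z,m).round(1))
hsv=cv2.cvtColor(im,cv2.COLOR_BGR2HSV)
for n,a,b,z in(("blue",(95,120,40),(125,255,255),80),("yel",(18,120,80),(35,255,255),80),("red",(0,150,60),(8,255,255),66)):
    k,l,s,c=cv2.connectedComponentsWithStats(cv2.inRange(hsv,a,b))
    for i in range(1,k):
        if s[i,4]>150: print(n,s[i].tolist(),c[i].round(1),onz("wrist",c[i],z,m).round(1))
E
python3 look.py w1
```

```text
t 2.7167 tcp [ 577.7 -165.   201.3] xang -36.61 f [-0.08 -0.35  0.18] w 0.6 q6 0.341
bolt_grip [214.1 267.8] 0.67 [ 489.8 -133.7   58. ]
tin_center [324.  191.7] 0.74 [ 598.1 -138.3   50. ]
tin_center [143.  94.] 0.64 [532.7   1.8  50. ]
tin_label [271.6 155.6] 0.91 [582.8 -92.   56. ]
tin_label [122.8 137.4] 0.78 [500.8 -13.8  56. ]
stand [213.8 265.5] 0.36 [ 465.4 -136.3    0. ]
blue [76, 38, 115, 107, 9251] [132.8  91.2] [537.   -4.1  80. ]
blue [255, 121, 139, 138, 14455] [325.5 190.9] [ 601.3 -135.7   80. ]
yel [100, 120, 21, 23, 272] [110.4 130.5] [506.8 -13.3  80. ]
yel [258, 143, 33, 34, 526] [274.2 161.1] [584.8 -97.6  80. ]
yel [182, 262, 25, 26, 321] [193.6 274.7] [ 483.4 -126.8   80. ]
yel [315, 332, 5, 77, 355] [316.9 369.5] [ 509.7 -247.6   80. ]
yel [328, 332, 5, 77, 354] [330.1 369.7] [ 518.2 -254.2   80. ]
yel [46, 425, 428, 20, 6001] [288.3 436.4] [ 450.4 -285.6   80. ]
red [606, 39, 32, 25, 576] [621.9  51.1] [ 825.6 -181.7   66. ]
red [194, 245, 40, 43, 870] [213.8 265.7] [ 494.3 -131.6   66. ]
```

View pics/w1.png

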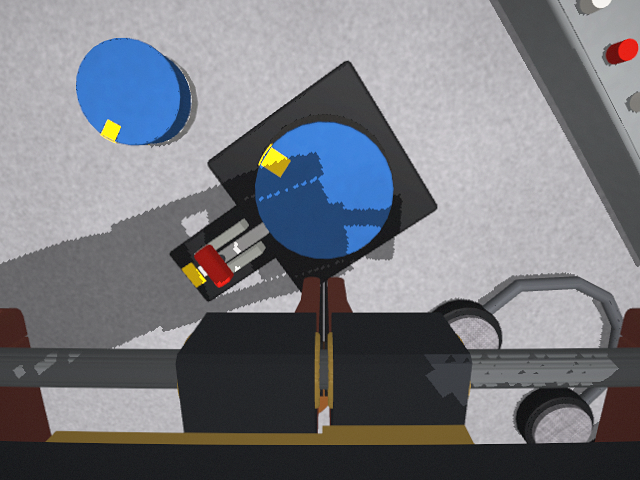

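```bash
python3 - <<'E'
from h import *
im=cv2.imread("pics/w1.png");g=cv2.cvtColor(im,cv2.COLOR_BGR2GRAY)
for n,p,z in (("top",(348,61.5),18),("left",(208,163),18),("right",(437,208),18),("mark",(193.6,274.7),18),("lid",(324.3,190.3),80),("h",(210,263.5),66),("tongueL",(170.5,248),18),("tongueR",(208.5,300.5),18)):
    print(n,onz("wrist",p,z).round(1))
E
```

```text
top [674.3 -67.9  18. ]
left [529.9 -61.5  18. ]
right [ 668.3 -212.7   18. ]
mark [ 452.  -130.8   18. ]
lid [ 600.7 -134.9   80. ]
h [ 493.  -128.6   66. ]
tongueL [452.1 -98.7  18. ]
tongueR [ 446.2 -158.7   18. ]
```

arm_command --pt "0 11.5 0 0" --pt "0 11.5 0 0" --pt "0 11.5 0 0" --pt "0 11.5 0 0" --pt "0 11.5 0 0" --pt "0 11.5 0 0" --pt "0 11.5 0 0" --pt "0 11.5 0 0" --pt "0 4 0 0" --pt "0 1 0 0" --pt "0 0.5 0 0" --pt "0 0 0 0"

```text
t: 4.02
ee_pos: [578.1, -165.1, 104.1]
orientation: [-1.513, 0.497, -0.499]
ft_force: [0.8, 0.5, -0.6]
width: 0.3
```

arm_command --pt "0 0.5 0 0" --pt "0 0.5 0 0" --pt "0 0.5 0 0" --pt "0 0.5 0 0" --pt "0 0 0 0"

```text
t: 4.43
ee_pos: [577.7, -165.0, 101.9]
orientation: [-1.513, 0.498, -0.498]
ft_force: [-0.0, 0.2, 0.1]
width: 0.4
```

arm_command --pt "0 0.5 0 0" --pt "0 0.5 0 0" --pt "0 0.5 0 0" --pt "0 0 0 0"

```text
t: 4.77
ee_pos: [577.6, -165.0, 100.1]
orientation: [-1.513, 0.498, -0.498]
ft_force: [-0.0, -0.8, -0.1]
width: 0.3
```

arm_command --pt "0 0.5 0 0" --pt "0 0.5 0 0" --pt "0 0 0 0"

```text
t: 5.02
ee_pos: [577.6, -165.0, 99.2]
orientation: [-1.513, 0.498, -0.498]
ft_force: [0.9, -0.5, -0.0]
width: 0.1
```

arm_command --pt "0 0.5 0 0" --pt "0 0.5 0 0" --pt "0 0 0 0"

```text
t: 5.27
ee_pos: [577.6, -165.0, 98.2]
orientation: [-1.513, 0.498, -0.498]
ft_force: [0.5, -0.6, 0.6]
width: 1.0
```

arm_command --pt "0 0.5 0 0" --pt "0 0.5 0 0" --pt "0 0 0 0"

```text
t: 5.52
ee_pos: [577.6, -165.0, 97.2]
orientation: [-1.513, 0.498, -0.498]
ft_force: [0.5, 0.7, 0.2]
width: 0.8
```

arm_command --pt "0 0.5 0 0" --pt "0 0.3 0 0" --pt "0 0 0 0"

```text
t: 5.77
ee_pos: [577.6, -165.0, 96.4]
orientation: [-1.513, 0.498, -0.498]
ft_force: [-0.5, 0.7, -0.6]
width: 0.6
```

arm_command --pt "0 0.5 0 0" --pt "0 0.3 0 0" --pt "0 0 0 0"

```text
t: 6.02
ee_pos: [577.6, -165.0, 95.6]
orientation: [-1.513, 0.498, -0.498]
ft_force: [-0.6, -0.2, 0.2]
width: 0.7
```

arm_command --pt "0 0.4 0 0" --pt "0 0.3 0 0" --pt "0 0 0 0"

```text
t: 6.27
ee_pos: [577.8, -165.0, 95.1]
orientation: [-1.513, 0.498, -0.498]
ft_force: [-0.9, 0.3, 2.0]
width: 0.6
```

arm_command --pt "0 0.4 0 0" --pt "0 0 0 0"

```text
t: 6.43
ee_pos: [577.8, -165.1, 95.0]
orientation: [-1.513, 0.498, -0.498]
ft_force: [-1.8, 0.4, 4.8]
width: 0.6
```

arm_command --pt "0 0.4 0 0" --pt "0 0 0 0"

```text
t: 6.6
ee_pos: [577.8, -165.1, 94.9]
orientation: [-1.513, 0.498, -0.498]
ft_force: [-2.2, -0.1, 7.4]
width: 0.3
```

arm_command --pt "0 0.5 0 0" --pt "0 0 0 0" --pt "0.72 0 0.01 -0.02" --pt "1.44 0 0.03 -0.04" --pt "1.44 0 0.03 -0.04" --pt "1.44 0 0.03 -0.04"

```text
t: 7.1
ee_pos: [582.0, -167.8, 94.8]
orientation: [-1.536, 0.387, -0.387]
ft_force: [-3.1, 0.8, 12.5]
width: 0.4
```

```bash
python3 look.py w2 | grep -v red
```

```text
t 7.1 tcp [ 582.  -167.8   94.8] xang -28.3 f [-3.15  0.79 12.53] w 0.4 q6 0.194
bolt_grip [140.4 304.9] 0.95 [ 490.1 -133.1   58. ]
tin_center [69.9 27.6] 0.95 [535.8  -4.   50. ]
tin_center [324.1 214.7] 0.57 [ 598.1 -138.    50. ]
tin_label [243.5 160.2] 0.91 [577.  -95.2  56. ]
tin_label [30.2 88.7] 0.57 [505.8 -18.9  56. ]
stand [245.4 158.8] 0.3 [567.3 -90.9   0. ]
blue [0, 0, 143, 104, 13131] [70.9 47.5] [544.1 -26.6  80. ]
blue [212, 103, 227, 219, 35292] [327.8 208.6] [ 603.2 -131.8   80. ]
yel [0, 54, 19, 39, 420] [ 6.3 71.9] [515.2 -20.7  80. ]
yel [216, 139, 54, 56, 1439] [242.9 169. ] [579.6 -99.9  80. ]
yel [103, 289, 24, 31, 243] [114.6 303.9] [ 494.5 -124.    80. ]
yel [315, 332, 5, 77, 342] [316.8 368.7] [ 561.5 -198.5   80. ]
yel [328, 332, 5, 77, 356] [330.1 369.7] [ 566.9 -202.1   80. ]
yel [46, 425, 428, 20, 6016] [288.4 436.4] [ 529.5 -226.6   80. ]
```

arm_command --pt "1.44 -0.1 0.03 -0.04" --pt "1.44 0 0.03 -0.04" --pt "1.44 0 0.03 -0.04" --pt "1.44 0 0.03 -0.04" --pt "1.44 0 0.03 -0.04" --pt "1.44 0 0.03 -0.04" --pt "1.44 0 0.03 -0.04" --pt "1.44 0 0.03 -0.04"

```text
t: 8.07
ee_pos: [592.8, -171.7, 94.8]
orientation: [-1.567, 0.136, -0.137]
ft_force: [-3.6, 0.2, 9.7]
width: 0.1
```

arm_command --pt "1.44 0 0.03 -0.04" --pt "1.44 0 0.03 -0.04" --pt "1.44 0 0.03 -0.04" --pt "1.44 0 0.03 -0.04" --pt "1.44 0 0.03 -0.04" --pt "1.44 0 0.03 -0.04" --pt "1.44 0 0.03 -0.04" --pt "1.44 0 0.03 -0.04"

```text
t: 8.73
ee_pos: [604.4, -172.1, 94.8]
orientation: [-1.568, -0.115, 0.114]
ft_force: [-3.8, -1.2, 10.1]
width: 0.3
```

```bash
python3 look.py w3 | grep -v red
```

```text
t 8.7333 tcp [ 604.4 -172.1   94.8] xang 8.37 f [-3.8  -1.19 10.15] w 0.3 q6 -0.442
bolt_grip [106.3 174.4] 0.93 [ 490.9 -132.6   58. ]
tin_center [326.3 213.9] 0.74 [ 599.7 -137.7   50. ]
tin_label [246.7 158.9] 0.85 [ 557.5 -115.7   56. ]
tin_label [ 69.9 327.4] 0.77 [ 469.4 -219.3   56. ]
blue [213, 103, 226, 218, 35294] [328.6 208.6] [ 599.3 -130.1   80. ]
yel [68, 136, 20, 41, 689] [ 77.1 155.9] [ 490.9 -123.2   80. ]
yel [217, 138, 54, 57, 1440] [244.2 168.2] [ 561.6 -118.3   80. ]
yel [39, 315, 67, 34, 717] [ 72.6 329.3] [ 486.9 -205.2   80. ]
yel [315, 332, 5, 77, 344] [316.8 368.7] [ 605.3 -208.6   80. ]
yel [328, 332, 5, 77, 356] [330.1 369.7] [ 611.8 -208.3   80. ]
yel [46, 425, 428, 20, 6042] [287.6 436.4] [ 596.  -250.4   80. ]
```

arm_command --pt "1.44 0 0.03 -0.04" --pt "1.44 0 0.03 -0.04" --pt "1.44 0 0.03 -0.04" --pt "1.44 0 0.03 -0.04" --pt "1.44 0 0.03 -0.04" --pt "1.44 0 0.03 -0.04" --pt "1.44 0 0.03 -0.04" --pt "1.44 0 0.03 -0.04" --pt "1.44 0 0.03 -0.04" --pt "1.44 0 0.03 -0.04" --pt "0 0 0 0" --pt "0 0 0 0"

```text
t: 10.03
ee_pos: [618.3, -167.4, 94.9]
orientation: [-1.53, -0.428, 0.426]
ft_force: [-2.0, -1.4, 7.8]
width: 0.4
```

```bash
python3 look.py w4 | grep -v red
```

```text
t 10.0333 tcp [ 618.3 -167.4   94.9] xang 31.19 f [-2.03 -1.37  7.77] w 0.4 q6 -0.827
bolt_grip [128.3  85.8] 0.68 [ 490.6 -132.2   58. ]
tin_center [ 31.7 276.3] 0.84 [ 479.9 -250.1   50. ]
tin_center [321.9 213.7] 0.6 [ 598.  -138.4   50. ]
tin_label [ 24.5 219.1] 0.71 [ 469.2 -218.    56. ]
tin_label [246.8 160.6] 0.7 [ 553.1 -134.    56. ]
blue [212, 102, 227, 220, 35253] [328.2 208.4] [ 596.5 -130.4   80. ]
yel [85, 31, 37, 50, 975] [102.7  55.9] [ 488.2 -124.5   80. ]
yel [217, 138, 54, 57, 1422] [243.8 168.7] [ 557.3 -134.4   80. ]
yel [0, 215, 63, 18, 637] [ 33.  222.4] [ 487.8 -203.3   80. ]
yel [315, 332, 5, 77, 342] [316.8 368.7] [ 632.8 -200.5   80. ]
yel [328, 332, 5, 77, 356] [330.1 369.7] [ 638.6 -197.7   80. ]
yel [46, 425, 428, 20, 6025] [288.1 436.4] [ 640.6 -242.5   80. ]
```

View pics/w4.png

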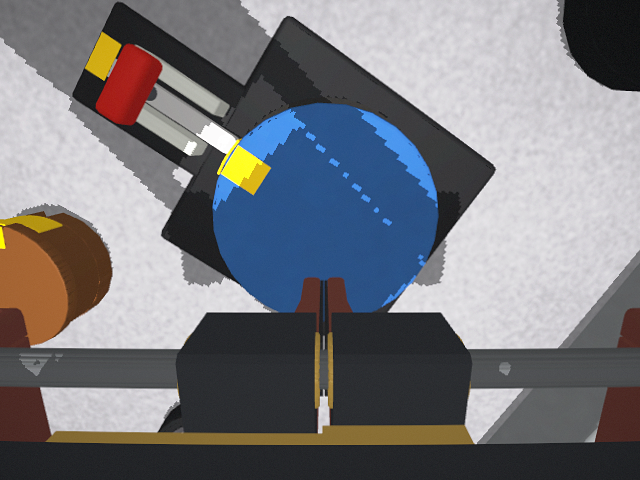

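Tin, tab and bolt are nearly lined up: tab at (244,169), pointing at the handle at (128,85), and about 1° short. I'll nudge it, lift, and go round in front of the handle.

arm_command --pt "0.8 0 0.01 -0.022" --pt "0 0 0 0" --pt "0 0 0 0" --pt "0 -0.5 0 0" --pt "0 -1 0 0" --pt "0 -3 0 0" --pt "0 -8 0 0" --pt "0 -12 0 0" --pt "0 -15 0 0" --pt "0 -15 0 0" --pt "0 -15 0 0" --pt "0 0 0 0.12" --pt "0 0 0 0.12" --pt "0 0 0 0.12" --pt "0 0 0 0.12" --pt "0 0 0 0.12" --pt "0 0 0 0" --pt "0 0 0 0"

```text
t: 11.83
ee_pos: [618.6, -166.4, 164.1]
orientation: [-1.571, 0.023, -0.024]
ft_force: [1.0, 1.0, -0.1]
width: 0.3
```

```bash
python3 look.py w5 | grep -v red; python3 -c "
from h import *
print(goto([460,-131,164.5],np.radians(-2.45)))"
```

```text
t 11.8333 tcp [ 618.6 -166.4  164.1] xang -1.74 f [ 0.97  1.05 -0.06] w 0.3 q6 -0.251
bolt_grip [135.4 207.8] 0.98 [ 490.  -134.2   58. ]
tin_center [157.4 356.3] 0.93 [ 484.4 -253.    50. ]
tin_center [297.1 209.6] 0.72 [ 600.  -140.2   50. ]
tin_label [128.7  11.6] 0.86 [502.9 -13.5  56. ]
tin_label [227.7 204.2] 0.66 [ 553.1 -134.1   56. ]
tin_label [126.3 326.6] 0.6 [ 467.7 -223.8   56. ]
blue [116, 0, 118, 49, 4263] [178.2  20. ] [541.2 -27.   80. ]
blue [213, 129, 158, 156, 18728] [293.  206.1] [ 599.9 -133.2   80. ]
yel [103, 183, 19, 28, 436] [111.8 196.4] [ 487.7 -123.5   80. ]
yel [210, 197, 30, 28, 645] [224.3 211.3] [ 556.9 -135.1   80. ]
yel [106, 314, 45, 35, 449] [124.9 331.3] [ 480.5 -215.4   80. ]
yel [315, 332, 5, 77, 347] [316.8 368.9] [ 610.6 -248.    80. ]
yel [328, 332, 5, 77, 354] [330.1 369.8] [ 619.9 -249.    80. ]
yel [46, 425, 428, 20, 6023] [288.3 436.4] [ 587.5 -304.3   80. ]
shift [-159.5   -1.2   30.2] turn 0.010 (tool y down => neg of world yaw)
```

arm_command --pt "-20 0 3.8 0.01" --pt "-20 0 3.8 0" --pt "-20 0 3.8 0" --pt "-20 0 3.8 0" --pt "-20 0 3.8 0" --pt "-20 0 3.8 0" --pt "-20 0 3.8 0" --pt "-20 0 3.8 0" --pt "0 0 0 0" --pt "0 12 0 0" --pt "0 12 0 0" --pt "0 12 0 0" --pt "0 12 0 0" --pt "0 12 0 0" --pt "0 12 0 0" --pt "0 12 0 0" --pt "0 11 0 0" --pt "0 0 0 0" --pt "0 0 0 0"

```text
t: 13.72
ee_pos: [460.0, -129.2, 67.9]
orientation: [-1.57, 0.035, -0.034]
ft_force: [-0.3, -0.2, 0.4]
width: 0.2
```

```bash
python3 look.py w6 | grep -E "^t|bolt|label|tin_c"; python3 -c "
from h import *
print(goto([460,-131,69],np.radians(-2.45)))"
```

```text
t 13.7167 tcp [ 460.  -129.2   67.9] xang -2.5 f [-0.29 -0.18  0.43] w 0.2 q6 -0.255
bolt_grip [395.3 305.7] 0.76 [ 491.3 -131.7   58. ]
tin_label [526.  305.3] 0.6 [ 551.7 -135.2   56. ]
tin_label [380.7  11.1] 0.56 [485.8 -12.4  56. ]
shift [-0.2 -0.1 -1.7] turn -0.001 (tool y down => neg of world yaw)
```

View pics/w6.png

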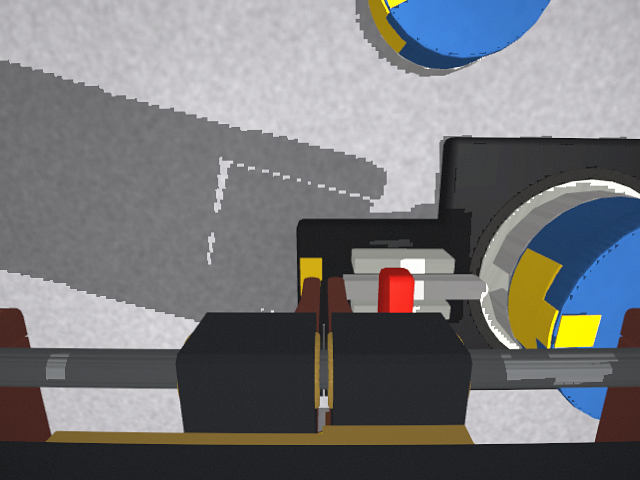

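arm_command --pt "3 0 -1.7 0" --pt "3 0 0 0" --pt "2 0 0 0" --pt "1 0 0 0" --pt "1 0 0 0" --pt "1 0 0 0" --pt "1 0 0 0" --pt "0 0 0 0"

```text
t: 14.68
ee_pos: [471.9, -131.4, 68.3]
orientation: [-1.571, 0.034, -0.035]
ft_force: [0.1, 0.2, -0.3]
width: 0.6
```

arm_command --pt "1 0 0 0" --pt "1 0 0 0" --pt "1 0 0 0" --pt "1 0 0 0" --pt "1 0 0 0" --pt "0 0 0 0"

```text
t: 15.18
ee_pos: [476.5, -131.6, 68.2]
orientation: [-1.57, 0.035, -0.034]
ft_force: [-1.6, -0.2, 1.1]
width: 0.2
```

arm_command --pt "1 0 0 0" --pt "1 0 0 0" --pt "1 0 0 0" --pt "1 0 0 0" --pt "1 0 0 0" --pt "0 0 0 0"

```text
t: 15.68
ee_pos: [481.9, -131.8, 68.2]
orientation: [-1.571, 0.034, -0.035]
ft_force: [-1.2, 0.4, 0.4]
width: 0.5
```

arm_command --pt "1 0 0 0" --pt "1 0 0 0" --pt "1 0 0 0" --pt "1 0 0 0" --pt "0.5 0 0 0" --pt "0 0 0 0"

```text
t: 16.18
ee_pos: [486.4, -132.0, 68.2]
orientation: [-1.571, 0.034, -0.035]
ft_force: [-1.6, -0.1, -0.8]
width: 0.6
```

arm_command --pt "0.5 0 0 0" --pt "0.5 0 0 0" --pt "0.5 0 0 0" --pt "0.5 0 0 0" --pt "0 0 0 0"

```text
t: 16.6
ee_pos: [488.3, -132.1, 68.3]
orientation: [-1.57, 0.034, -0.035]
ft_force: [-1.7, 0.9, -0.6]
width: -0.0
```

arm_command --pt "0.5 0 0 0" --pt "0.5 0 0 0" --pt "0.5 0 0 0" --pt "0.5 0 0 0" --pt "0 0 0 0"

```text
t: 17.02
ee_pos: [490.3, -132.2, 68.2]
orientation: [-1.571, 0.035, -0.035]
ft_force: [-2.1, 0.7, -1.9]
width: 0.4
```

arm_command --pt "0.5 0 0 0" --pt "0.5 0 0 0" --pt "0.5 0 0 0" --pt "0 0 0 0"

```text
t: 17.35
ee_pos: [491.8, -132.3, 68.2]
orientation: [-1.571, 0.035, -0.035]
ft_force: [-0.8, 1.1, -1.5]
width: 0.9
```

arm_command --pt "0.5 0 0 0" --pt "0.5 0 0 0" --pt "0.5 0 0 0" --pt "0 0 0 0"

```text
t: 17.68
ee_pos: [493.4, -132.3, 68.3]
orientation: [-1.571, 0.034, -0.035]
ft_force: [-2.6, 1.7, -1.4]
width: 0.3
```

arm_command --pt "0.5 0 0 0" --pt "0.5 0 0 0" --pt "0.5 0 0 0" --pt "0 0 0 0"

```text
t: 18.02
ee_pos: [494.7, -132.4, 68.2]
orientation: [-1.57, 0.035, -0.034]
ft_force: [-2.3, 0.4, -0.7]
width: 0.7
```

arm_command --pt "0.5 0 0 0" --pt "0.5 0 0 0" --pt "0.5 0 0 0" --pt "0 0 0 0"

```text
t: 18.35
ee_pos: [494.8, -132.4, 68.2]
orientation: [-1.57, 0.037, -0.032]
ft_force: [-7.4, -1.1, 3.4]
width: 0.5
```

arm_command --pt "0.5 0 0 0" --pt "0.5 0 0 0" --pt "0.5 0 0 0" --pt "0 0 0 0"

```text
t: 18.68
ee_pos: [494.8, -132.3, 68.1]
orientation: [-1.57, 0.039, -0.03]
ft_force: [-12.8, -1.4, 8.3]
width: 0.6
```

arm_command --pt "0.5 0 0 0" --pt "0.5 0 0 0" --pt "0.5 0 0 0" --pt "0 0 0 0"

```text
t: 19.02
ee_pos: [494.9, -132.3, 68.1]
orientation: [-1.569, 0.041, -0.027]
ft_force: [-16.1, -2.9, 13.9]
width: 0.7
```

Stopped hard at x=494.8. I'll back off and check whether that is home or the tin wall.

arm_command --pt "-1.5 0 0 0" --pt "-3 0 0 0" --pt "-5 0 0 0" --pt "-10 0 0 0" --pt "-15 0 0 0" --pt "0 -15 0 0" --pt "0 -20 0 0" --pt "0 -25 0 0" --pt "0 -25 0 0" --pt "0 0 -20 0" --pt "20 0 -30 0" --pt "20 0 -30 0" --pt "20 0 -20 0" --pt "0 0 0 0" --pt "0 0 0 0"

```text
t: 20.27
ee_pos: [520.6, -234.5, 153.1]
orientation: [-1.571, 0.035, -0.036]
ft_force: [0.1, 0.6, -1.0]
width: 0.5
```

```bash
python3 look.py w7; python3 - <<'E'
import cv2
im=cv2.imread("pics/w7.png");cv2.imwrite("pics/w7v.png",im)
E
```

```text
t 20.2667 tcp [ 520.6 -234.5  153.1] xang -2.6 f [ 0.08  0.58 -0.95] w 0.5 q6 -0.399
bolt_grip [299.8  93.7] 0.8 [ 509.9 -134.4   58. ]
tin_center [256.6 285.1] 0.91 [ 471.1 -258.9   50. ]
tin_center [442.6  94.4] 0.79 [ 598.9 -137.6   50. ]
tin_label [367.6  89.5] 0.86 [ 551.2 -133.6   56. ]
tin_label [231.6 249.4] 0.64 [ 457.8 -230.4   56. ]
stand [440.8  97.2] 0.17 [ 613.  -133.6    0. ]
blue [368, 0, 178, 177, 24905] [458.8  83.5] [ 598.4 -135.8   80. ]
yel [364, 67, 12, 65, 306] [367.7  99.6] [ 548.3 -142.2   80. ]
yel [371, 70, 31, 29, 826] [386.5  84.2] [ 558.7 -134.6   80. ]
yel [212, 83, 20, 34, 619] [221.4  99.4] [ 467.6 -138.3   80. ]
yel [216, 237, 41, 36, 476] [232.4 254.6] [ 464.4 -227.4   80. ]
yel [315, 332, 5, 77, 346] [316.8 368.7] [ 511.9 -308.6   80. ]
yel [328, 332, 5, 77, 356] [330.1 369.7] [ 520.7 -309.8   80. ]
yel [46, 425, 428, 20, 6008] [288.4 436.4] [ 489.2 -362.1   80. ]
red [287, 59, 25, 62, 1408] [299.2  89.3] [ 510.1 -133.1   66. ]
```

View pics/w7v.png

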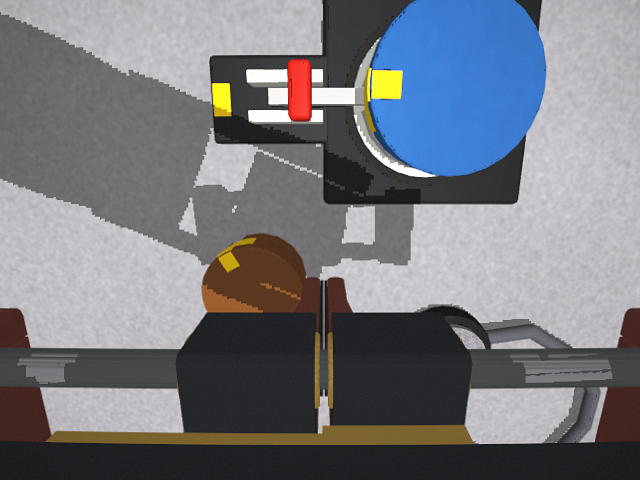

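```bash
python3 - <<'E'
from h import *
f=np.array([-np.cos(np.radians(2.45)),np.sin(np.radians(2.45))])
def show(cam,L,m=None):
    for n,p,z in L:
        q=onz(cam,p,z,m); d=(q[:2]-[599.5,-137]); print(cam,n,q.round(1),"front",round(d@f,1),"lat",round(d@[f[1],-f[0]],1))
show("wrist",[("tongue end",(212,100),18),("edge",(324.5,170),18),("tongue corner",(324.5,143),18),("stand FR",(325,203),18),("stand BR",(519,203),18),("handle top",(300,89),66)])
im=get_image("top");cv2.imwrite("pics/top1.png",im);hsv=cv2.cvtColor(im,cv2.COLOR_BGR2HSV)
for g in ("top0","top1"):
  hsv=cv2.cvtColor(cv2.imread(f"pics/{g}.png"),cv2.COLOR_BGR2HSV)
  for n,a,b,z in(("yel",(18,120,80),(35,255,255),80),("red",(0,150,60),(8,255,255),64)):
    k,l,s,c=cv2.connectedComponentsWithStats(cv2.inRange(hsv,a,b))
    for i in range(1,k):
        if s[i,4]>20 and 340<c[i][0]<410 and 170<c[i][1]<280: print(g);show("top",[(n,c[i],z)])
for c in("top","side"):
    for th,z in(("bolt_grip",58),("tin_label",56),("swivel",20)):
        show(c,[(th,r["at"],z) for r in tip_of(c,th)[:4]])
E
```

```text
wrist tongue end [ 443.9 -128.4   18. ] front 155.9 lat 1.9
wrist edge [ 521.7 -180.9   18. ] front 75.9 lat -47.2
wrist tongue corner [ 522.5 -161.6   18. ] front 75.9 lat -27.9
wrist stand FR [ 521.  -205.5   18. ] front 75.5 lat -71.8
wrist stand BR [ 668.6 -211.6   18. ] front -72.3 lat -71.6
wrist handle top [ 509.3 -131.1   66. ] front 90.3 lat 2.0
top0
top yel [581.3 -94.8  80. ] front 20.0 lat 41.4
top0
top yel [ 444.3 -121.3   80. ] front 155.7 lat 9.0
top0
top red [ 490.9 -131.3   64. ] front 108.7 lat 1.0
top1
top yel [ 553.1 -132.1   80. ] front 46.6 lat 2.9
top1
top yel [ 444.6 -120.8   80. ] front 155.4 lat 9.6
top1
top red [ 509.7 -132.    64. ] front 89.9 lat 1.2
top bolt_grip [ 514.3 -132.3   58. ] front 85.4 lat 1.1
top bolt_grip [356.8 288.4  58. ] front 260.7 lat 414.7
top bolt_grip [ 554.8 -134.3   58. ] front 44.7 lat 0.8
top tin_label [483.1  -3.4  56. ] front 122.0 lat 128.5
top tin_label [735.   43.8  56. ] front -127.6 lat 186.4
top tin_label [ 551.  -128.6   56. ] front 48.9 lat 6.3
top tin_label [ 441.8 -231.3   56. ] front 153.5 lat -101.0
side bolt_grip [ 490.2 -129.2   58. ] front 109.5 lat 3.1
side bolt_grip [624.5 457.1  58. ] front 0.4 lat 594.6
side tin_label [474.7  33.6  56. ] front 132.0 lat 165.1
side tin_label [ 435.8 -203.7   56. ] front 160.7 lat -73.7
side tin_label [582.3 -89.4  56. ] front 19.2 lat 46.8
side tin_label [724.5  71.5  56. ] front -116.0 lat 213.6
side swivel [ 595.  -127.8   20. ] front 4.9 lat 9.0
```

```bash
python3 -c "
from workcell import *
print(close_job())"
```

```text
the job is handed in; nothing more can be done
None
```

I rolled the large blue tin about 67° round by pressing the edge of its lid. I then pushed the bolt in until it met a hard stop, moved the arm clear, and handed the job in at about 20 s. No verdict was reported.

**Tin:** At the last check the label sat within about 1 mm of the stand's front line by the wrist camera. The top camera put it 3 mm off, and the label network in the same view said 6 mm, which would be outside the 5 mm limit. I trusted the closer wrist view. The tin looked upright and centred. The press on the lid peaked at about 12.5 N in the readings.

**Bolt:** The handle ended 89.5 to 90 mm in front of the swivel axis, so the bolt is at about 0.0255 m against the 0.0235 m needed. The top-camera network put the handle at 85 mm, and its side-camera reading of 110 mm came from the old starting picture, so I set both aside. The handle started at about 109 mm rather than 115 mm, so the bolt seems to have begun about 6 mm in.

**Mistake:** I pushed on about two steps too far after the bolt stopped moving, reaching 16 N horizontally at the wrist. Going by the handle position it was pressing the home stop, not the tin. I had no direct reading of the force between bolt and tin.

**Other things on the desk:** The arm met nothing else that I saw, but I did not measure their positions again.

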